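Lock the lathe spindle with its T-handled pin

ROBOT

A 6-joint arm with a two-finger parallel gripper is mounted at the origin on the work surface; the furniture and walls round the work are solid. World frame = base frame: x ahead of the robot, y to its left, z up, the work surface at z = 0. Lengths are in mm, angles in rad, forces in N, time in s.
With the tool pointing down it reaches from about 275 to 725 mm from the base axis. Payload 15.9 kg.
Tool frame: the origin (TCP) lies midway between the tips of the shut fingers; the grasp point (between the pads) lies 19 mm behind it; z points along the fingers, y is the line along which they close (so a half turn about z gives the same grasp; the last joint's range is limited). The gripper opens to 85 mm and grips with 20 to 120 N. Pads are 22 mm wide; open, the fingers measure 114 mm over their backs; the gripper's body (76 mm by 85 mm) begins 54 mm behind the grasp point. The pads swing forward as they close: fully open they stand 13 mm farther back than shut.
Start: joints at [1.321, 0.213, -0.034, 1.323, 0, 1.571], TCP at [123.6, 484.467, 231.306] pointing down, gripper open.
Joint ranges: [-2.98, 2.98], [-0.74, 1.72], [-1.14, 1.35], [-2.1, 2.04], [-1.57, 1.44], [-3.14, 3.14]. Speed limits (rad/s): [1.89, 1.89, 2.39, 2.57, 3.14, 3.14].

INTERFACE

Orientations are given as a unit quaternion [x, y, z, w].
In Python, from cell import r, camera gives the robot as it stands.
- The arm moves only by the shell command python3 -m crank 'ROWS' [OPENING] [FORCE]. ROWS is JSON, a list that holds one entry, the list of rows, each a list of 4 numbers: the shift along the world's x, y, z in mm, then the turn about the world's z in degrees. In form: [[[dx, dy, dz, turn], ...]]. A call has 1 to 5 rows; each row is the pose to reach, as a shift and turn from the pose commanded when the call began; what a row does not reach only later rows make up. A row lasts 1/8 s, in which the tool goes at most 62.5 mm and 10.7 degrees, less where a joint would pass 70% of its speed; a pose out of reach is approached as far as the arm can. A call with a gripper value outside its range is refused whole. OPENING is the opening, from -1 (shut) to 1 (fully open), set as the call begins (- or left out, the last holds). The fingers move at their own pace and stop on an object; FORCE is the grip in N (left out, the last holds). Time passes only in rows, so rows that repeat a pose let the fingers close. It gives the time, the measured TCP pose, the force, the opening and the grip force at its end, in the units of the state.
- r.observe(): the state, without advancing time (a new reading comes with each control period).
- camera(name): name is "scene" or "side" or "wrist"; returns a dict with "image" (400x640x3 uint8, red, green, blue), "range_z" (400x640 float32, mm along the optical axis (not along the pixel's ray), 0 where there is no reading), "fx", "fy", "cx", "cy" (pixels), "distortion" ([k1, k2, p1, p2, k3] as OpenCV has them; the pictures are not rectified), "origin" and "orientation" of the camera in the world. Camera axes: x right, y up, looking along -z (the intrinsics and any distortion apply to the point x, -y, -z); pixel columns grow to the right and rows downward; lengths in mm; the calibration is good to about 2 mm. A picture is of the moment at which its call begins.
- r.hand_in(): hands the job in; it is judged then, once.
The state is a dict: "t": time; "q": joint angles; "qvel": joint speeds; "effort": joint torques, N m; "eef_pos": TCP position; "orientation": TCP orientation; "ft_force": force on the tool from outside, world axes, zero at the start; "wrist_torque": the same for the moment, N m; "gripper_width": opening from 0.0 (shut) to 1.0 (fully open); "finger_force": force on a finger pad.
Only numpy, scipy, OpenCV 4.12 (cv2) and the standard library are available. Lean on these libraries where they do the work, as an engineer would, in place of code of your own. Each camera call takes 0.05 s, during which the arm holds its last target. There are 200 camera calls.

TASK

Lock the lathe's spindle so that the bowl blank can be unscrewed later: take the red T-handled lock pin from the bench, stand it tip first in the slanting steel bush on the headstock and let go so that it rests on the spindle. Turn the handwheel at the left end of the headstock until the pin drops by its own weight into the spindle's hidden cross-hole, then press the handle fully home, past the spring catch, until it sits on the bush. Do not push the chisel, the wax tin or the sanding block about.

Things in the scene. Friction and masses are not known exactly. Their poses are not given: they have to be found in the camera images.
- lathe: Teal wood lathe fixed to the bench. Origin on the bench under the middle of the headstock; x across the bed away from the robot, y along the spindle to the handwheel (left), z up. Spindle axis along y at z = 165 mm, x = 0. Headstock: round casting, 104 mm across, y -85 to 85. Bowl blank (124 mm across) at y -110 to -160; tool rest up to z = 163 at x = -83, y -145 to -265; tailstock beyond.
- wheel_centre (a point): Centre of the aluminium handwheel, on the spindle's axis (lathe frame 0, 142, 165 mm). Upright disc 100 mm across; rim 16 mm thick along y, the disc inside it no thicker. 49 mm of free air between it and the headstock. Turns both ways without end, friction about 0.1 N m (2 N at the rim), with spindle and blank, and stays where it is left.
- lock_bush: Steel bush, 33 mm outside, fixed on the headstock's upper front. Origin: centre of its open mouth, 72 mm from the spindle axis (lathe frame -51, 0, 216 mm). z points out of the bore, to the lathe's front and up at 45 degrees; y along the spindle. Inward: counterbore 20 mm wide, 19 deep, with two spring balls (left and right, 6 mm deep, 14 mm apart); then an oiled guide bore 14 mm wide.
- spindle_top (a point): Where the bore's axis meets the spindle's surface: 54 mm below the bush's mouth. The hidden spindle (36 mm across) has one straight cross-hole, 17 mm wide, right through it; it lines up with the bore twice a turn and nothing outside shows where. At the start it is 0.5 to 2.65 rad off, whichever way the wheel is turned. When it lines up, a pin standing in the bush drops and stops the wheel.
- lock_pin: Loose steel pin with a red cross-bar handle, about 70 g, lying with its tip roughly away from the robot. Shank 12 mm thick, tapered to 8 mm over the last 3 mm at the tip; a raised ring, 18 mm across, 74 to 84 mm from the tip. Origin on the shank's axis 62 mm from the tip, about 9 mm over the bench at first. x along the shank to the tip, y along the bar. Mass centre 8 mm from the origin toward the bar.
- pin_tip (a point): Centre of the pin's tip (62 mm from the pin's origin along its x). Resting on the spindle it is 54 mm below the bush's mouth; dropped into the cross-hole, with the ring resting on the spring balls, 77 to 82 mm; home 92 mm.
- pin_handle (a point): Middle of the handle's far side, 112 mm from the tip: the place to press. The handle is a round bar, 20 mm thick and 56 mm long, square to the shank; its underside is 92 mm from the tip and comes down on the bush's mouth. After the drop it is 10 to 16 mm short of that; a push of about 10 to 20 N along the bore takes the ring past the balls and the handle home.
- chisel: Loose turning chisel with a turned wooden handle, 27x353x27 mm, lying on the bench; bystander. Origin at the centre of its underside, y along it.
- wax_tin: Loose yellow-green tin, 69 mm in diameter and 59 mm tall, standing on the bench; bystander. Origin at the centre of its underside.
- sanding_block: Loose cork sanding block, 60x97x26 mm, lying on the bench; bystander. Origin at the centre of its underside.

How it is judged (in metres and radians):
On the way, in this order (a step that is already met when the one before it is completed fails the run):
1. the pin stands in the bush, let go, its tip resting on the spindle (angle between the x axis of lock_pin and the z axis of lock_bush, either way round below 0.14 rad and x of pin_tip in the frame of lock_bush between -0.008 and 0.008 m and y of pin_tip in the frame of lock_bush between -0.008 and 0.008 m and z of pin_tip in the frame of lock_bush between -0.062 and -0.046 m and contact force between the fingers and lock_pin below 0.3 N), for 0.2 s.
2. the wheel has been turned until the pin, untouched, has dropped into the spindle's cross-hole (angle between the x axis of lock_pin and the z axis of lock_bush, either way round below 0.14 rad and x of pin_tip in the frame of lock_bush between -0.008 and 0.008 m and y of pin_tip in the frame of lock_bush between -0.008 and 0.008 m and z of pin_tip in the frame of lock_bush below -0.068 m and contact force between the fingers and lock_pin below 0.3 N), for 0.1 s.
At the end, for the whole second after the job is handed in: The pin is through the spindle's cross-hole and home: in line with the bore within 0.14 rad and 8 mm, its tip at least 89 mm below the bush's mouth (92 mm when the handle touches the bush), released and at rest (angle between the x axis of lock_pin and the z axis of lock_bush, either way round below 0.14 rad and x of pin_tip in the frame of lock_bush between -0.008 and 0.008 m and y of pin_tip in the frame of lock_bush between -0.008 and 0.008 m and z of pin_tip in the frame of lock_bush below -0.089 m and contact force between the fingers and lock_pin below 0.3 N and linear speed of lock_pin below 0.02 m/s).
It fails at once if the chisel is pushed more than 30 mm from its place (distance of chisel from where it was at the start of the episode above 0.03 m).
It fails at once if the wax tin is pushed more than 30 mm from its place (distance of wax_tin from where it was at the start of the episode above 0.03 m).
It fails at once if the sanding block is pushed more than 30 mm from its place (distance of sanding_block from where it was at the start of the episode above 0.03 m).
It also fails if it takes over 72 s, if anything falls off the work surface, if the arm or the gripper's body presses on something with over 40 N, if the wrist force passes 120 N, or if a joint passes its speed limit or range.

## Working session

There is one attempt and no reset: what is moved stays moved. The work goes in short steps, Python scripts to look and compute and a shell command to move; the robot and the scene stay as the last step left them, time stands still between calls to the robot, and variables do not carry over. Pictures are saved under pics/ and viewed, at most 10 in all, crops included, and the job is handed in when it is done.

```bash
ls; mkdir -p pics; cat > h.py <<'E'
import numpy as np,cv2
from scipy.spatial.transform import Rotation as R
from cell import r,camera
def P(c):
    "world xyz image"
    h,w=c["range_z"].shape
    K=np.array([[c["fx"],0,c["cx"]],[0,c["fy"],c["cy"]],[0,0,1.]])
    uv=np.stack(np.meshgrid(np.arange(w),np.arange(h)),-1).reshape(-1,1,2).astype(float)
    n=cv2.undistortPoints(uv,K,np.array(c["distortion"],float)).reshape(h,w,2)
    z=c["range_z"]
    p=np.stack([n[...,0]*z,-n[...,1]*z,-z],-1)
    o=R.from_quat(c["orientation"]).apply(p.reshape(-1,3)).reshape(h,w,3)+c["origin"]
    o[z==0]=np.nan
    return o
def proj(c,pts):
    K=np.array([[c["fx"],0,c["cx"]],[0,c["fy"],c["cy"]],[0,0,1.]])
    q=R.from_quat(c["orientation"]).inv().apply(np.atleast_2d(pts)-c["origin"])*[1,-1,-1]
    return cv2.projectPoints(q,np.zeros(3),np.zeros(3),K,np.array(c["distortion"],float))[0].reshape(-1,2)
def snap(n,f):
    c=camera(n); cv2.imwrite(f"pics/{f}.png",c["image"][...,::-1]); return c,P(c)
E
python3 - <<'E'
from h import *
for n in("scene","side"):
    c,p=snap(n,n+"0"); np.savez(n+"0",p=p,im=c["image"]); print(n,c["origin"],R.from_quat(c["orientation"]).as_matrix()[:,2])
print(r.observe())
E
```

```text
pics
scene [ -79.03995876 -900.92872182  764.90648782] [-0.47369213 -0.72727645  0.49667366]
side [ 491.65972797 -756.74452074  816.25376189] [-0.03973366 -0.7490518   0.66131886]
{'t': 0.1, 'q': array([ 1.32100571e+00,  2.13303844e-01, -3.49582586e-02,  1.32350112e+00,
        3.27737915e-06,  1.57080745e+00]), 'qvel': array([ 0.00086563, -0.00138848, -0.00050273, -0.00086969,  0.000401  ,
       -0.00012386]), 'effort': array([-1.32816200e-03, -6.87246180e+01,  4.87811100e+01,  1.21384181e-02,
       -1.39240192e-04, -1.06967090e-05]), 'eef_pos': array([123.52730383, 484.19921976, 230.88231541]), 'orientation': array([ 1.24576362e-01,  9.92209905e-01, -4.79479957e-04, -6.18469740e-05]), 'ft_force': array([-0.25652999,  0.21511084, -0.10502601]), 'wrist_torque': array([-0.0591701 , -0.00328234, -0.01628191]), 'finger_force': 0.0, 'gripper_width': 0.997125706662372}
```

View pics/scene0.png

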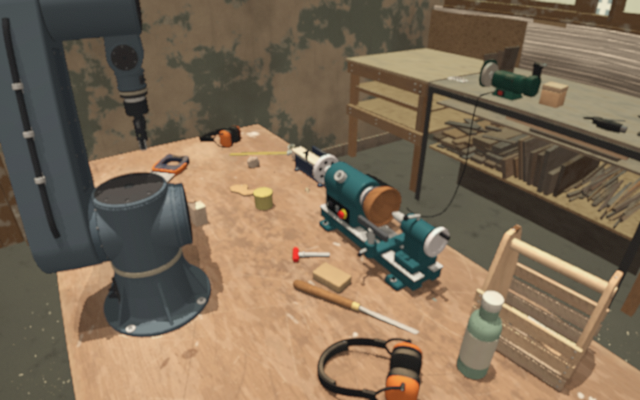

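View pics/side0.png

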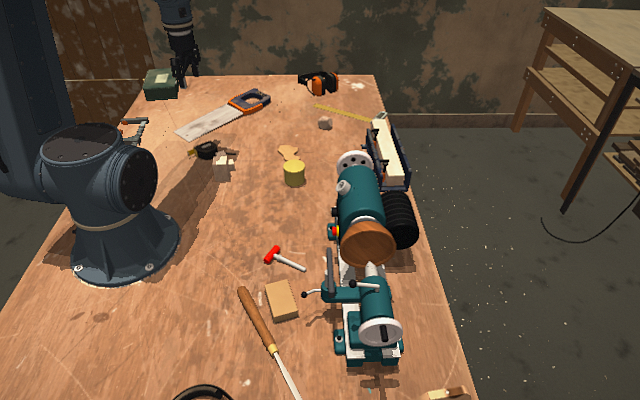

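Scene view: red pin at (295-330,254), headstock at about (350,195), handwheel (323,167). Side view: pin handle (271,255), tip (304,270); bush (344,187); wheel (355,163); tin (293,173), block (282,300), chisel (243-300, 290-400).

```bash
python3 - <<'E'
from h import *
for n in("scene","side"):
    d=np.load(n+"0.npz");p,im=d["p"],d["im"].astype(int)
    hsv=cv2.cvtColor(d["im"],cv2.COLOR_RGB2HSV).astype(int)
    red=((hsv[...,0]<6)|(hsv[...,0]>174))&(hsv[...,1]>170)&(hsv[...,2]>100)&(p[...,2]<60)&(p[...,2]>-5)
    q=p[red]; 
    q=q[np.linalg.norm(q-np.median(q,0),axis=1)<60]
    m=np.median(q,0); print(n,"red",len(q),q.mean(0).round(1),q.max(0).round(),q.min(0).round())
    B=q
    # shank: points near, height 3..20 not red
    s=(np.linalg.norm(p[...,:2]-m[:2],axis=-1)<120)&(p[...,2]>6)&(p[...,2]<22)&(hsv[...,1]<90)
    q=p[s];print(" shank",len(q),q.mean(0).round(1),q.max(0).round(),q.min(0).round())
    if len(q)>5:
        u,sv,v=np.linalg.svd(q[:,:2]-q[:,:2].mean(0));print(" dir",v[0],sv)
    # teal
    t=(hsv[...,0]>80)&(hsv[...,0]<100)&(hsv[...,1]>120)&(p[...,2]>60)&(p[...,2]<260)&(p[...,0]>300)
    q=p[t];print(" teal",len(q),np.nanpercentile(q,[1,50,99],axis=0).round())
    # tin
    t=(hsv[...,0]>22)&(hsv[...,0]<35)&(hsv[...,1]>120)&(p[...,2]>54)&(p[...,2]<66)
    q=p[t];q=q[np.linalg.norm(q-np.median(q,0),axis=1)<60] if len(q) else q
    print(" tin",len(q),q.mean(0).round() if len(q) else 0)
pts=dict(wheel=(355,157),bush=(344,187),block=(282,300),ch0=(243,290),ch1=(275,348))
d=np.load("side0.npz");p=d["p"]
for k,(u,v) in pts.items(): print(k,p[v,u].round())
# upscaled crop
c=d["im"][130:280,255:425,::-1]; cv2.imwrite("pics/crop0.png",cv2.resize(c,None,fx=4,fy=4,interpolation=cv2.INTER_CUBIC)[:600,:680])
E
```

```text
scene red 68 [393.4 -59.4  17.5] [413. -32.  23.] [378. -80.   5.]
 shank 120 [442.9 -81.8  11.6] [485. -56.  20.] [ 405. -109.    6.]
 dir [ 0.86159707 -0.50759285] [293.49955166  34.45934338]
 teal 1401 [[ 522. -356.   71.]
 [ 586. -242.  138.]
 [ 645.   45.  216.]]
 tin 18 [445. 246.  57.]
side red 139 [400.5 -56.   16.6] [420. -10.  23.] [378. -78.  -1.]
 shank 156 [446.9 -81.2  12.2] [488. -56.  20.] [ 407. -107.    6.]
 dir [ 0.86389877 -0.50366547] [337.21974865  39.30526142]
 teal 4120 [[ 529. -360.   68.]
 [ 608. -214.  191.]
 [ 674.   48.  218.]]
 tin 195 [457. 271.  60.]
wheel [626. 117. 198.]
bush [583. -37. 222.]
block [ 434. -207.   26.]
ch0 [ 341. -178.   28.]
ch1 [ 422. -325.   23.]
```

View pics/crop0.png

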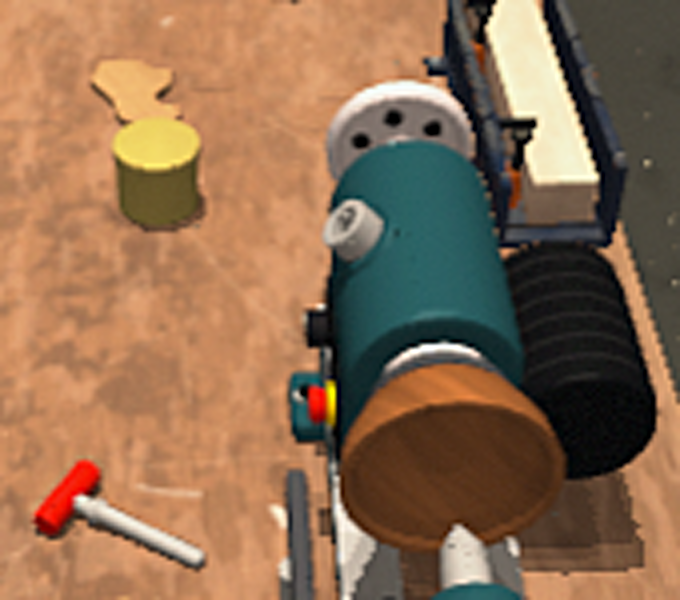

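```bash
python3 - <<'E'
from h import *
from scipy.optimize import least_squares
pts=[];bp=[]
for n in("scene","side"):
    d=np.load(n+"0.npz");p=d["p"]
    hsv=cv2.cvtColor(d["im"],cv2.COLOR_RGB2HSV).astype(int)
    t=(hsv[...,0]>80)&(hsv[...,0]<100)&(hsv[...,1]>120)&(p[...,2]>130)&(p[...,2]<225)&(p[...,1]>-110)&(p[...,1]<60)&(p[...,0]>540)
    pts.append(p[t])
    b=(hsv[...,1]<70)&(np.linalg.norm(p-[578,-37,215],axis=-1)<28); bp.append(p[b])
    w=(hsv[...,1]<90)&(p[...,2]>100)&(p[...,2]<225)&(p[...,1]>80)&(p[...,1]<150)&(p[...,0]>540)&(p[...,0]<690)
    print("wheel",n,w.sum(),np.percentile(p[w],[2,50,98],axis=0).round())
for sets in([pts[0]],[pts[1]],pts):
    q=np.vstack(sets)
    def f(a):
        x0,th,z0=a; dd=np.array([np.sin(th),np.cos(th)])
        perp=(q[:,0]-x0)*dd[1]-(q[:,1]+30)*dd[0]
        return np.hypot(perp,q[:,2]-z0)-52
    s=least_squares(f,[620,0,165],loss="soft_l1");print(len(q),s.x,np.median(abs(s.fun)), q[:,1].min(),q[:,1].max())
for sets in([bp[0]],[bp[1]],bp):
    q=np.vstack(sets);print("bush",len(q),q.mean(0).round(1))
    x0,th,z0=s.x
    ez=np.array([-np.cos(th)*.7071,np.sin(th)*.7071,.7071]);ey=np.array([np.sin(th),np.cos(th),0])
    ex=np.cross(ey,ez);O=np.array([x0,-30,165.]); L=(q-O)@np.stack([ex,ey,ez],1)
    h=L[:,2]; top=L[h>67]; print(np.percentile(h,[50,80,95]).round(1),len(top),top.mean(0).round(1),np.percentile(top,[3,97],axis=0).round(1))
E
```

```text
wheel scene 368 [[575. 105. 128.]
 [606. 114. 184.]
 [659. 124. 215.]]
wheel side 511 [[581. 109. 152.]
 [622. 115. 189.]
 [672. 124. 215.]]
513 [ 6.22664040e+02 -8.39239732e-03  1.63317514e+02] 1.7424340475868902 -109.93216090065687 56.45493975435227
1989 [6.26190872e+02 7.85330296e-03 1.64913715e+02] 0.907052029204344 -109.87988481917546 56.42329906067562
2502 [ 6.25090906e+02 -1.17556456e-03  1.64888250e+02] 1.2508030827873107 -109.93216090065687 56.45493975435227
bush 113 [577.6 -27.3 211.4]
[67.6 72.5 75. ] 59 [-1.   4.8 71.9] [[-16.1  -9.2  67.6]
 [ 13.9  19.1  76.9]]
bush 159 [581.5 -27.8 213.6]
[66.1 70.6 71.9] 73 [ 3.   5.1 70.4] [[-12.   -8.   67.6]
 [ 17.5  19.5  72.8]]
bush 272 [579.9 -27.6 212.7]
[66.6 71.2 73.8] 132 [ 1.2  4.9 71. ] [[-14.5  -8.8  67.6]
 [ 16.   19.3  75.2]]
```

```bash
python3 -m crank '[[[27,-54,0,-4],[54,-108,0,-8],[81,-162,0,-12],[108,-216,0,-16],[136,-270,0,-16]]]' 1; python3 -m crank '[[[27,-54,0,0],[54,-108,-10,0],[81,-162,-20,0],[108,-216,-30,0],[137,-271,-50,0]]]'; python3 -m crank '[[[0,0,0,0],[0,0,0,0]]]'
python3 - <<'E'
from h import *
c,p=snap("wrist","w1"); np.savez("w1",p=p,im=c["image"])
s=r.observe();print(s["eef_pos"],R.from_quat(s["orientation"]).as_matrix()[:,1])
hsv=cv2.cvtColor(c["image"],cv2.COLOR_RGB2HSV).astype(int)
red=((hsv[...,0]<6)|(hsv[...,0]>174))&(hsv[...,1]>150)&(hsv[...,2]>80)&(p[...,2]<60)
q=p[red];q=q[np.linalg.norm(q-np.nanmedian(q,0),axis=1)<45];print(len(q),np.nanmean(q,0),np.percentile(q,[1,99],axis=0))
if len(q)>20:
    t=q[q[:,2]>12]; 
    print(cv2.minAreaRect(q[:,:2].astype(np.float32)),len(t),t.mean(0))
E
```

```text
t: 0.72
eef_pos: [259.4, 213.7, 231.2]
orientation: [0.262, 0.965, 0.0, 0.0]
ft_force: [1.8, 0.3, -0.1]
gripper_width: 0.998
finger_force: 0.0
t: 1.35
eef_pos: [389.7, -43.8, 185.9]
orientation: [0.262, 0.965, 0.0, 0.001]
ft_force: [1.0, 2.1, 1.0]
gripper_width: 1.007
finger_force: 0.0
t: 1.6
eef_pos: [388.5, -41.5, 185.8]
orientation: [0.262, 0.965, 0.0, -0.0]
ft_force: [-0.9, 0.2, 0.4]
gripper_width: 0.993
finger_force: 0.0
[388.62464712 -40.94848198 186.01804792] [5.04190115e-01 8.63592683e-01 6.87702586e-05]
1091 [397.80359194 -49.24413789  16.13685733] [[379.3367473  -74.98820357  -1.05919228]
 [418.26033614 -24.05324655  20.00683891]]
((401.3380432128906, -50.56147384643555), (57.19329071044922, 24.692495346069336), 59.88862228393555) 977 [397.90824556 -49.26346948  17.17571859]
```

```bash
python3 - <<'E'
from h import *
e=np.array([.504,.8636]);x=np.array([.8636,-.504])
for f in("w1","scene0","side0"):
    d=np.load(f+".npz");p=d["p"];hsv=cv2.cvtColor(d["im"],cv2.COLOR_RGB2HSV).astype(int)
    red=((hsv[...,0]<6)|(hsv[...,0]>174))&(hsv[...,1]>150)&(hsv[...,2]>80)&(p[...,2]<30)&(p[...,2]>8)
    q=p[red];q=q[np.linalg.norm(q[:,:2]-[398,-54],axis=1)<40]
    A=q[:,:2]@e;B=q[:,:2]@x;t=q[:,2]>np.percentile(q[:,2],85)
    ca=(np.percentile(A,2)+np.percentile(A,98))/2; cb=np.median(B[t])
    print(f,len(q),np.percentile(A,[2,98]).round(1),np.percentile(B,[2,98]).round(1),cb,"centre",(ca*e+cb*x).round(1),np.percentile(q[:,2],98))
E
```

```text
w1 1057 [131.3 184.6] [360.3 377.7] 369.87666900677925 centre [399. -50.] 19.7638951070701
scene0 72 [126.5 177.5] [363. 378.] 371.96811962921083 centre [397.9 -56.2] 22.0486575988784
side0 132 [130.1 182.7] [364.6 382.3] 372.5480138007425 centre [400.6 -52.7] 22.221156503033935
```

View pics/w1.png

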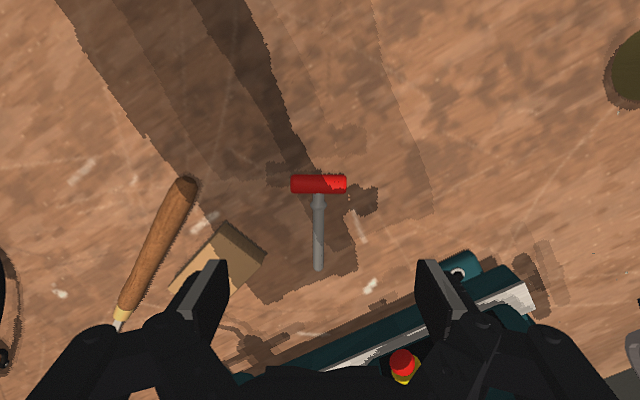

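The wrist view shows the bar centred at (319,184), level in the picture and midway between the pads. The shank runs down to (318,270).

```bash
python3 -m crank '[[[10,-9,-30,0],[10,-9,-80,0],[10,-9,-120,0],[10,-9,-120,0],[10,-9,-120,0]]]' 1; python3 - <<'E'
from h import *
c=camera("wrist");p=P(c);s=r.observe();print(s["eef_pos"])
e=np.array([.504,.8636]);x=np.array([.8636,-.504])
hsv=cv2.cvtColor(c["image"],cv2.COLOR_RGB2HSV).astype(int)
red=((hsv[...,0]<6)|(hsv[...,0]>174))&(hsv[...,1]>150)&(hsv[...,2]>60)&(p[...,2]<30)&(p[...,2]>8)
q=p[red];q=q[np.linalg.norm(q[:,:2]-[398,-54],axis=1)<40]
A=q[:,:2]@e;B=q[:,:2]@x;t=q[:,2]>np.percentile(q[:,2],85)
print(len(q),np.percentile(A,[2,98]),np.percentile(B,[2,98]),np.median(B[t]),"tcp",s["eef_pos"][:2]@e,s["eef_pos"][:2]@x)
E
```

```text
t: 2.28
eef_pos: [399.8, -50.0, 67.6]
orientation: [0.261, 0.965, 0.0, 0.001]
ft_force: [0.1, -0.4, 0.5]
gripper_width: 1.001
finger_force: 0.0
[400.14721117 -50.20243599  67.76124805]
2515 [131.59553273 184.35618183] [360.42517605 378.01976926] 369.8624124578488 tcp 158.31937070844026 370.8691593102742
```

```bash
python3 -m crank '[[[-1,0,-30,0],[-1,0,-55,0],[-1,0,-67,0],[-1,0,-67,0],[-1,0,-67,0]]]' 1; python3 -m crank '[[[0,0,0,0],[0,0,0,0],[0,0,0,0],[0,0,0,0],[0,0,0,0]]]' -1 20;python3 -m crank '[[[0,0,20,0],[0,0,50,0],[0,0,80,0],[0,0,80,0],[0,0,80,0]]]'; python3 - <<'E'
from h import *
c,p=snap("side","s2");u=proj(c,r.observe()["eef_pos"])[0].astype(int);print(u)
x0,y0=max(u[0]-80,0),max(u[1]-70,0);cv2.imwrite("pics/s2c.png",cv2.resize(c["image"][y0:y0+140,x0:x0+160,::-1],None,fx=4,fy=4))
E
```

```text
t: 2.95
eef_pos: [398.8, -50.7, -0.1]
orientation: [0.261, 0.965, 0.0, 0.001]
ft_force: [0.2, -0.4, 0.1]
gripper_width: 1.0
finger_force: 0.0
t: 3.58
eef_pos: [398.4, -50.6, -0.5]
orientation: [0.261, 0.965, 0.0, 0.0]
ft_force: [-1.4, -0.1, 8.4]
gripper_width: 0.649
finger_force: 21.0
t: 4.2
eef_pos: [397.7, -50.6, 78.5]
orientation: [0.261, 0.965, -0.0, -0.0]
ft_force: [0.2, -0.1, -1.6]
gripper_width: 0.644
finger_force: 22.4
[268 235]
```

View pics/s2c.png

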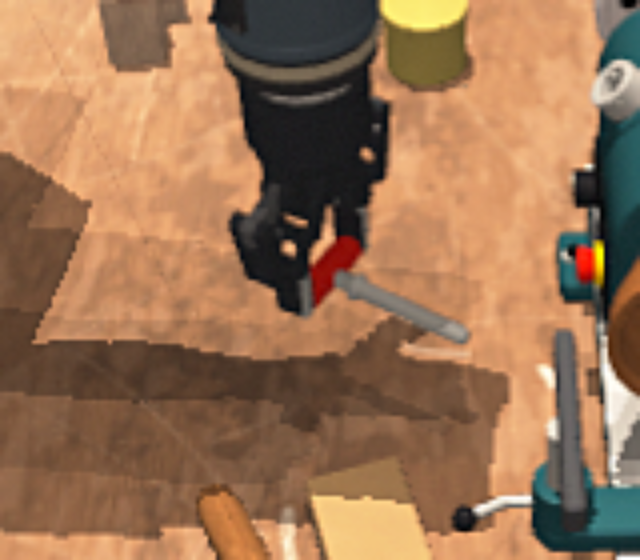

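Pin is held almost level, bar (340,270) between the pads, tip at (462,330).

```bash
python3 - <<'E'
from h import *
for f in("scene0","side0","w1"):
    p=np.load(f+".npz")["p"].reshape(-1,3);p=p[(p[:,0]>520)&(p[:,0]<660)]
    for y0 in(-100,-75,-50,-10,15,40):
        k=p[(p[:,1]>y0)&(p[:,1]<y0+25)]
        print(f,y0,[(z,int(k[(k[:,2]>z)&(k[:,2]<z+20),0].min())) for z in range(20,220,20) if ((k[:,2]>z)&(k[:,2]<z+20)).sum()>2])
E
```

```text
scene0 -100 [(20, 568), (40, 567), (60, 567), (80, 566), (100, 568), (120, 568), (140, 570), (160, 568), (180, 571), (200, 583)]
scene0 -75 [(20, 568), (40, 566), (60, 566), (80, 552), (100, 551), (120, 567), (140, 570), (160, 568), (180, 571), (200, 582)]
scene0 -50 [(20, 567), (40, 568), (60, 569), (80, 556), (100, 555), (120, 567), (140, 570), (160, 568), (180, 568), (200, 561)]
scene0 -10 [(20, 548), (40, 568), (60, 568), (80, 555), (100, 554), (120, 568), (140, 570), (160, 570), (180, 573), (200, 569)]
scene0 15 [(20, 548), (40, 567), (60, 568), (80, 556), (100, 554), (120, 567), (140, 569), (160, 569), (180, 572), (200, 582)]
scene0 40 [(20, 549), (40, 567), (60, 568), (100, 572), (120, 571), (140, 571), (160, 571), (180, 572), (200, 583)]
side0 -100 [(20, 572), (40, 571), (60, 571), (80, 572), (100, 572), (120, 572), (140, 575), (160, 573), (180, 575), (200, 585)]
side0 -75 [(60, 572), (80, 557), (100, 557), (120, 572), (160, 573), (180, 575), (200, 587)]
side0 -50 [(20, 572), (40, 572), (100, 562), (120, 572), (140, 576), (160, 574), (180, 573), (200, 567)]
side0 -10 [(20, 555), (60, 572), (80, 560), (100, 558), (120, 573), (140, 576), (200, 568)]
side0 15 [(20, 553), (60, 573), (100, 561), (120, 574), (140, 576), (180, 578), (200, 586)]
side0 40 [(20, 557), (160, 576), (180, 578), (200, 588)]
w1 -100 [(20, 569), (40, 568), (60, 569), (80, 569)]
w1 -75 [(20, 569), (40, 568), (60, 569), (80, 554), (100, 554)]
w1 -50 [(20, 569), (40, 568), (60, 568), (80, 555), (100, 555)]
w1 -10 [(120, 573), (140, 572)]
w1 15 [(20, 552), (40, 570), (60, 570), (80, 569)]
w1 40 [(20, 557), (40, 569), (60, 570), (80, 573), (100, 574)]
```

```bash
python3 -m crank '[[[8,5,30,8],[16,10,60,16],[24,15,90,23],[32,21,115,30.3],[35,25,128,30.3]]]'; python3 -m crank '[[[0,0,0,0],[0,0,0,0],[0,0,0,0]]]'; cat > pin.py <<'E'
from h import *
def pin(n,f):
    c,p=snap(n,f);s=r.observe();T=s["eef_pos"]
    hsv=cv2.cvtColor(c["image"],cv2.COLOR_RGB2HSV).astype(int)
    red=((hsv[...,0]<6)|(hsv[...,0]>174))&(hsv[...,1]>150)&(hsv[...,2]>60)&(abs(p-T)<[35,40,50]).all(-1)
    q=p[red]; print(n,"red",len(q),q.mean(0).round(1) if len(q) else 0)
    d=p-(T+[0,0,10.5]);sh=(hsv[...,1]<90)&(abs(d[...,1])<14)&(d[...,0]>14)&(d[...,0]<115)&(abs(d[...,2])<115)
    q=p[sh]; print(" shank",len(q))
    if len(q)>10:
        for k in(0,1):
            m=q.mean(0);v=np.linalg.svd(q-m)[2][0];v*=np.sign(v[0])
            q=q[np.linalg.norm(np.cross(q-m,v),axis=1)<9]
        print(" mid",m.round(1),"dir",v.round(3),"end",q[np.argmax(q@v)].round(1))
    return c,p
E
python3 - <<'E'
from pin import *
s=r.observe();print(s["eef_pos"],R.from_quat(s["orientation"]).as_matrix()[:,1])
c,p=pin("side","s3");pin("scene","c3");pin("wrist","w3")
E
```

```text
t: 4.88
eef_pos: [433.3, -25.4, 207.1]
orientation: [0.0, 1.0, 0.0, -0.0]
ft_force: [-0.1, 0.1, -1.8]
gripper_width: 0.648
finger_force: 22.4
t: 5.25
eef_pos: [432.3, -25.7, 206.1]
orientation: [0.001, 1.0, 0.0, -0.001]
ft_force: [-0.2, -0.4, -0.4]
gripper_width: 0.651
finger_force: 22.4
[432.31662743 -25.72308353 206.09910543] [1.29506085e-03 9.99999161e-01 1.35166118e-05]
side red 0 0
 shank 188
 mid [493.5 -29.4 217.8] dir [ 0.991 -0.052 -0.12 ] end [534.1 -32.4 213.3]
scene red 46 [427.8 -16.4 224.2]
 shank 86
 mid [497.6 -29.9 216.5] dir [ 0.998 -0.003 -0.056] end [533.5 -29.  217.2]
wrist red 5286 [430.5 -24.2 222.8]
 shank 1809
 mid [466.2 -24.8 219.6] dir [ 0.997 -0.017 -0.076] end [493.9 -19.3 213.5]
```

```bash
python3 -m crank '[[[0,0,7,0],[15,0,7,0],[30,0,7,0],[40,0,7,0],[45,0,7,0]]]';python3 -m crank '[[[0,0,0,0],[0,0,0,0],[0,0,0,0]]]'; python3 - <<'E'
from pin import *
c,p=pin("scene","c4");i=c["image"]
u=proj(c,[570,-26,216])[0].astype(int);print(u)
a=cv2.resize(i[u[1]-40:u[1]+40,u[0]-50:u[0]+30,::-1],None,fx=5,fy=5)
c,p=pin("side","s4");i=c["image"]
u=proj(c,[570,-26,216])[0].astype(int);print(u)
b=cv2.resize(i[u[1]-40:u[1]+40,u[0]-50:u[0]+30,::-1],None,fx=5,fy=5)
cv2.imwrite("pics/c4c.png",np.hstack([a,b]))
E
```

```text
t: 6.02
eef_pos: [478.0, -25.1, 213.3]
orientation: [-0.0, 1.0, 0.001, -0.001]
ft_force: [-2.1, 5.2, -2.1]
gripper_width: 0.647
finger_force: 22.3
t: 6.4
eef_pos: [477.6, -25.5, 213.9]
orientation: [0.0, 1.0, 0.0, -0.0]
ft_force: [-0.8, 3.8, -1.9]
gripper_width: 0.646
finger_force: 22.3
scene red 55 [473.3 -16.5 231.7]
 shank 194
 mid [563.2 -28.  200.3] dir [ 0.131  0.059 -0.99 ] end [572.3 -24.7 113.1]
[338 175]
side red 0 0
 shank 296
 mid [544.3 -29.9 220.9] dir [ 0.966 -0.085 -0.242] end [590.4 -37.9 207.5]
[338 186]
```

View pics/c4c.png

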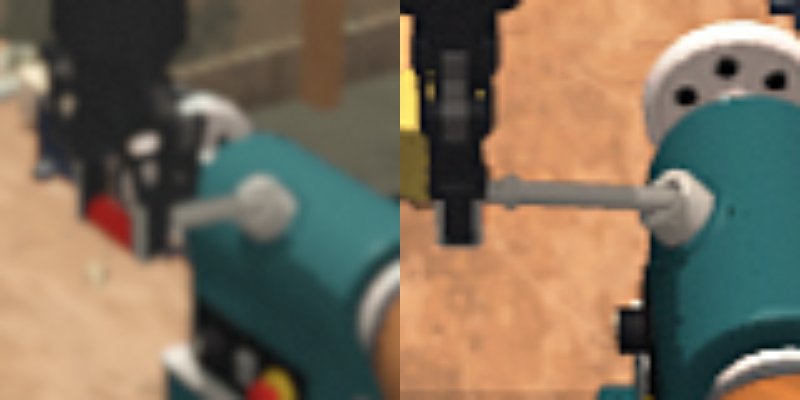

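The left half shows the tip in the bush mouth at (240,205). In the right half it enters at (660,195), slightly to the robot's right of centre, which fits the +y force.

```bash
python3 -m crank '[[[0,2,0,0],[0,2,9,0],[1,2,17,0],[5,2,25,0],[8,2,31,0]]]';python3 -m crank '[[[0,0,0,0],[0,0,0,0]]]'; python3 -m crank '[[[5,0,7,0],[10,0,13,0],[16,0,20,0],[23,0,26,0],[23,0,26,0]]]'; python3 -m crank '[[[0,0,0,0],[0,0,0,0]]]'; python3 - <<'E'
from pin import *
pin("side","s5");pin("scene","c5")
E
```

```text
t: 7.12
eef_pos: [486.6, -23.7, 245.7]
orientation: [0.0, 1.0, -0.0, 0.0]
ft_force: [0.9, 0.3, -1.5]
gripper_width: 0.649
finger_force: 22.4
t: 7.38
eef_pos: [485.9, -23.6, 244.7]
orientation: [0.0, 1.0, -0.0, -0.0]
ft_force: [-0.0, -0.1, -0.3]
gripper_width: 0.652
finger_force: 22.4
t: 8.0
eef_pos: [509.6, -23.6, 271.2]
orientation: [0.0, 1.0, 0.0, 0.0]
ft_force: [-0.0, 0.1, -0.2]
gripper_width: 0.645
finger_force: 22.4
t: 8.25
eef_pos: [508.7, -23.6, 270.7]
orientation: [0.0, 1.0, 0.0, -0.0]
ft_force: [0.0, -0.5, -0.8]
gripper_width: 0.647
finger_force: 22.4
side red 0 0
 shank 366
 mid [574.6 -27.8 253.1] dir [ 0.391 -0.027 -0.92 ] end [595.4 -31.2 213.9]
scene red 51 [504.  -16.2 288.7]
 shank 181
 mid [577.3 -25.5 243.5] dir [ 0.01  -0.029  1.   ] end [575.8 -23.  281.6]
```

```bash
python3 - <<'E'
from h import *
a=cv2.imread("pics/c5.png");b=cv2.imread("pics/s5.png")
f=lambda i,u:cv2.resize(i[u[1]-50:u[1]+30,u[0]-50:u[0]+30],None,fx=5,fy=5)
cv2.imwrite("pics/c5c.png",np.hstack([f(a,(338,175)),f(b,(338,186))]))
E
```

```text
(no output)
```

View pics/c5c.png

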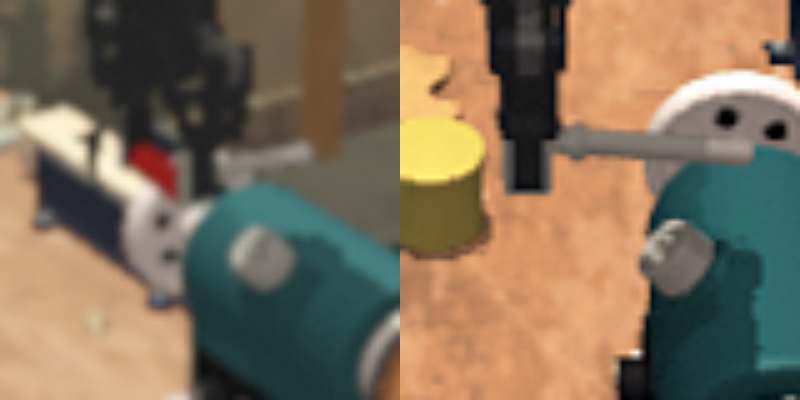

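The slip is clear: the pin is above the bush and still level (left: 220-310,160; right: 560-750,150). I'll turn it under the bush's lower edge instead.

```bash
python3 -m crank '[[[-40,0,0,0],[-64,0,0,0],[-64,0,-40,0],[-64,0,-84,0],[-64,0,-84,0]]]';python3 -m crank '[[[0,0,0,0],[14,0,0,0],[27,0,0,0],[27,0,0,0]]]'; python3 - <<'E'
from pin import *
c,p=pin("side","s6");a=c["image"][136:216,288:368,::-1]
c,p=pin("scene","c6");b=c["image"][130:210,288:368,::-1]
cv2.imwrite("pics/c6c.png",cv2.resize(np.hstack([b,a]),None,fx=5,fy=5))
E
```

```text
t: 8.98
eef_pos: [442.9, -23.5, 185.1]
orientation: [0.0, 1.0, 0.0, -0.002]
ft_force: [-0.3, -0.3, 0.8]
gripper_width: 0.647
finger_force: 22.4
t: 9.48
eef_pos: [473.1, -23.6, 187.0]
orientation: [0.0, 1.0, -0.0, 0.0]
ft_force: [-0.5, 0.3, -0.3]
gripper_width: 0.65
finger_force: 22.4
side red 0 0
 shank 289
 mid [537.4 -26.3 195.6] dir [ 0.99  -0.001 -0.142] end [577.2 -33.3 194.5]
scene red 48 [467.6 -13.7 204.2]
 shank 222
 mid [565.5 -24.4 150.1] dir [ 0.08   0.049 -0.996] end [568.3 -15.2  83.8]
```

View pics/c6c.png

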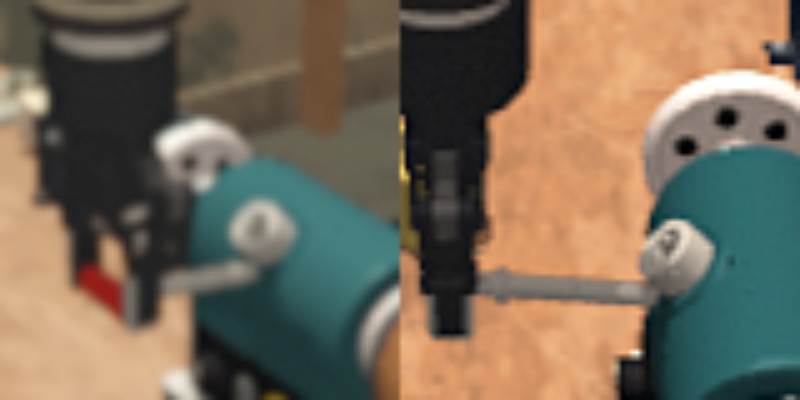

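The tip is now under the bush (left: 255,270; right: 650,292).

```bash
python3 -m crank '[[[0,0,9,0],[0,0,17,0],[0,0,24,0],[2,0,32,0],[5,0,39,0]]]';python3 -m crank '[[[0,0,0,0],[3,0,7,0],[7,0,14,0],[11,0,21,0],[16,0,27,0]]]';python3 -m crank '[[[3,0,4,0],[5,0,6,0],[5,0,6,0]]]'; python3 - <<'E'
from pin import *
c,p=pin("side","s7");a=c["image"][116:216,288:368,::-1]
c,p=pin("scene","c7");b=c["image"][110:210,288:368,::-1]
cv2.imwrite("pics/c7c.png",cv2.resize(np.hstack([b,a]),None,fx=5,fy=5))
E
```

```text
t: 10.2
eef_pos: [477.1, -23.6, 226.6]
orientation: [0.0, 1.0, -0.0, 0.0]
ft_force: [-1.8, -0.3, -2.0]
gripper_width: 0.648
finger_force: 21.8
t: 10.82
eef_pos: [493.3, -23.6, 253.5]
orientation: [0.0, 1.0, -0.0, 0.0]
ft_force: [-1.3, 0.8, -2.3]
gripper_width: 0.653
finger_force: 21.6
t: 11.2
eef_pos: [498.0, -23.6, 258.9]
orientation: [0.0, 1.0, -0.0, -0.0]
ft_force: [-1.0, 0.2, -2.2]
gripper_width: 0.645
finger_force: 21.7
side red 0 0
 shank 292
 mid [535.8 -27.  236.1] dir [ 0.768 -0.003 -0.64 ] end [572.9 -21.1 206.1]
scene red 61 [487.5 -19.6 274.3]
 shank 169
 mid [541.8 -27.2 221.3] dir [ 0.872  0.029 -0.489] end [568.8 -20.5 206.9]
```

View pics/c7c.png

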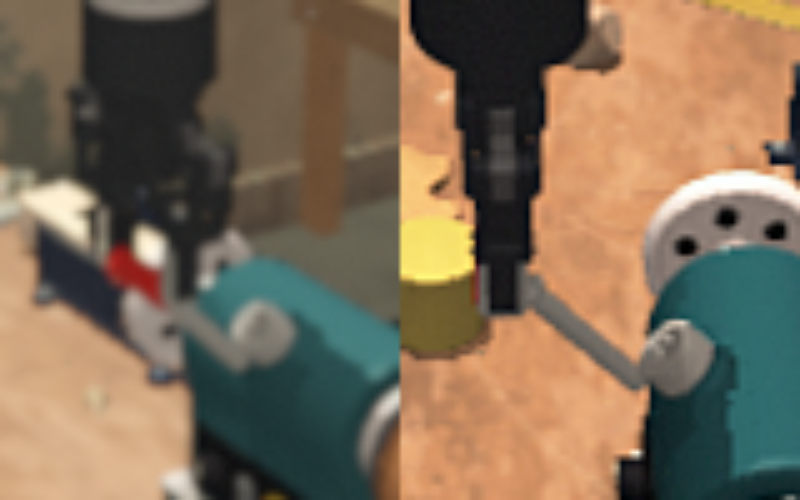

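The pin now slopes tip down at about 45° (right: 530,290 to 640,385), lying along the underside of the bush. I'll back it off and measure it.

```bash
python3 -m crank '[[[-10,0,-10,0],[-30,0,-10,0],[-50,0,-10,0],[-50,0,-10,0],[-50,0,-10,0]]]'; cat > fit.py <<'E'
from h import *
def fit(n,f):
    c,p=snap(n,f);T=r.observe()["eef_pos"]
    hsv=cv2.cvtColor(c["image"],cv2.COLOR_RGB2HSV).astype(int)
    d=p-(T+[0,0,10.5]);s=(d[...,0]-d[...,2])/2**.5;t=(d[...,0]+d[...,2])/2**.5
    m=(hsv[...,1]<90)&(abs(d[...,1])<12)&(s>14)&(s<112)&(abs(t)<20)
    q=p[m]
    for k in range(3):
        mu=q.mean(0);v=np.linalg.svd(q-mu)[2][0];v*=np.sign(v[0]);q=q[np.linalg.norm(np.cross(q-mu,v),axis=1)<9]
    e=mu+v*np.percentile((q-mu)@v,99)
    print(n,len(q),"T",T.round(1),"mid",(mu-T).round(1),"dir",v.round(3),"ang",np.degrees(np.arctan2(-v[2],v[0])).round(1),"end-T",(e-T).round(1))
    return c,p
E
python3 - <<'E'
from fit import *
fit("side","s8");fit("scene","c8")
E
```

```text
t: 11.92
eef_pos: [448.5, -23.6, 249.1]
orientation: [0.0, 1.0, -0.0, 0.0]
ft_force: [0.7, 0.1, -0.1]
gripper_width: 0.652
finger_force: 21.8
side 145 T [448.5 -23.6 249. ] mid [ 39.5  -3.6 -28.5] dir [ 0.673  0.002 -0.74 ] ang 47.7 end-T [ 67.5  -3.5 -59.3]
scene 68 T [448.5 -23.6 248.8] mid [ 41.3  -4.1 -36.6] dir [ 0.707  0.021 -0.707] ang 45.0 end-T [ 64.2  -3.5 -59.5]
```

```bash
python3 -m crank '[[[0,0,20,0],[15,0,36,0],[35,0,36,0],[48,0,35,0],[48,0,35,0]]]';python3 -m crank '[[[0,0,0,0],[3,0,-3,0],[7,0,-7,0],[10,0,-10,0],[13,0,-13,0]]]';python3 -m crank '[[[0,0,0,0],[0,0,0,0]]]'; python3 - <<'E'
from fit import *
fit("side","s9");fit("scene","c9")
E
```

```text
t: 12.65
eef_pos: [496.3, -23.6, 283.1]
orientation: [0.0, 1.0, 0.0, -0.001]
ft_force: [0.4, 0.7, -0.5]
gripper_width: 0.651
finger_force: 21.8
t: 13.28
eef_pos: [509.1, -23.6, 270.6]
orientation: [0.0, 1.0, -0.0, -0.0]
ft_force: [0.0, -0.6, -1.1]
gripper_width: 0.647
finger_force: 21.8
t: 13.52
eef_pos: [508.9, -23.6, 271.0]
orientation: [0.0, 1.0, 0.0, 0.0]
ft_force: [0.4, 0.8, -0.8]
gripper_width: 0.647
finger_force: 21.8
side 139 T [508.9 -23.6 271. ] mid [ 42.4  -3.7 -31.3] dir [ 0.716 -0.016 -0.698] ang 44.3 end-T [ 69.3  -4.4 -57.5]
scene 71 T [508.9 -23.6 271. ] mid [ 39.9  -4.3 -36. ] dir [ 0.723 -0.009 -0.691] ang 43.7 end-T [ 63.4  -4.6 -58.4]
```

```bash
python3 -m crank '[[[3,0,-3,0],[5,0,-5,0],[7,0,-7,0],[7,0,-7,0]]]';python3 -m crank '[[[2,0,-2,0],[4,0,-4,0],[6,0,-6,0],[6,0,-6,0]]]'
```

```text
t: 14.12
eef_pos: [516.0, -23.6, 263.7]
orientation: [0.0, 1.0, 0.0, -0.0]
ft_force: [-0.3, 0.6, -0.8]
gripper_width: 0.651
finger_force: 21.8
t: 14.62
eef_pos: [522.2, -23.5, 257.8]
orientation: [0.0, 1.0, 0.0, 0.0]
ft_force: [1.5, 1.2, -0.2]
gripper_width: 0.65
finger_force: 22.2
```

```bash
python3 -m crank '[[[2,0,-2,0],[4,0,-4,0],[6,0,-6,0],[6,0,-6,0]]]';python3 -m crank '[[[2,0,-2,0],[4,0,-4,0],[6,0,-6,0],[6,0,-6,0]]]'; python3 - <<'E'
from fit import *
c,p=fit("side","s10");fit("scene","c10")
E
```

```text
t: 15.12
eef_pos: [528.1, -23.6, 251.7]
orientation: [0.0, 1.0, 0.0, -0.0]
ft_force: [0.9, 1.8, 1.0]
gripper_width: 0.646
finger_force: 22.2
t: 15.62
eef_pos: [534.1, -23.6, 245.7]
orientation: [0.0, 1.0, 0.0, -0.0]
ft_force: [1.8, 2.6, 0.8]
gripper_width: 0.645
finger_force: 22.3
side 98 T [534.  -23.6 245.8] mid [ 35.7  -4.7 -19. ] dir [ 0.82  -0.099 -0.563] ang 34.5 end-T [ 60.2  -7.7 -35.8]
scene 31 T [534.  -23.6 245.9] mid [ 32.1  -4.1 -24.4] dir [ 0.924 -0.057 -0.379] ang 22.3 end-T [ 60.9  -5.8 -36.2]
```

```bash
python3 -m crank '[[[0,1,0,0],[3,1,-3,0],[3,1,-3,0]]]';python3 -m crank '[[[0,0,0,0],[0,0,0,0],[0,0,0,0],[0,0,0,0],[0,0,0,0]]]' 1;python3 -m crank '[[[0,0,30,0],[0,0,80,0],[-30,0,120,0],[-60,0,150,0],[-60,0,150,0]]]'; cat > hd.py <<'E'
from h import *
M=np.array([574,-23.5,216.]);ax=np.array([-.7071,0,.7071]);ex=np.array([.7071,0,.7071])
def handle(n,f):
    c,p=snap(n,f)
    hsv=cv2.cvtColor(c["image"],cv2.COLOR_RGB2HSV).astype(int)
    red=((hsv[...,0]<6)|(hsv[...,0]>174))&(hsv[...,1]>150)&(hsv[...,2]>60)&(np.linalg.norm(p-M-ax*40,axis=-1)<60)
    q=p[red]-M
    if len(q)<5: print(n,"no red",len(q));return c,p
    L=np.stack([q@ex,q[:,1],q@ax],1);print(n,len(q),"mean(ex,y,h)",L.mean(0).round(1),"p2",np.percentile(L,2,axis=0).round(1),"p98",np.percentile(L,98,axis=0).round(1))
    return c,p
E
python3 - <<'E'
from hd import *
c,p=handle("side","s11");a=c["image"][116:216,288:388,::-1]
c,p=handle("scene","c11");b=c["image"][110:210,288:388,::-1]
cv2.imwrite("pics/c11c.png",cv2.resize(np.hstack([b,a]),None,fx=4,fy=4))
E
```

```text
t: 16.1
eef_pos: [537.1, -22.7, 242.6]
orientation: [0.0, 1.0, -0.0, -0.0]
ft_force: [2.0, -1.0, -0.0]
gripper_width: 0.648
finger_force: 22.3
t: 16.73
eef_pos: [536.9, -22.6, 242.9]
orientation: [0.0, 1.0, 0.0, -0.0]
ft_force: [-0.3, 0.1, 0.3]
gripper_width: 1.0
finger_force: 0.0
t: 17.35
eef_pos: [476.4, -22.6, 395.7]
orientation: [0.0, 1.0, -0.0, 0.002]
ft_force: [0.5, 0.2, -0.3]
gripper_width: 1.004
finger_force: 0.0
side 144 mean(ex,y,h) [-2.  -6.3 52.2] p2 [-11.1 -26.8  42.4] p98 [ 4.5 24.8 57.8]
scene 80 mean(ex,y,h) [-7.9 -4.8 56.9] p2 [-15.4 -28.1  48.8] p98 [ 0.5 23.8 60.8]
```

The handle's far side is about 58 mm above the mouth, so the pin is resting on the spindle. Next is the handwheel.

```bash
python3 -m crank '[[[30,40,0,0],[60,80,-20,0],[85,115,-60,0],[106,139,-110,0],[106,139,-130,0]]]' 0; python3 -m crank '[[[0,0,0,0],[0,0,0,0]]]'; python3 - <<'E'
from h import *
c=camera("wrist");p=P(c);s=r.observe();print(s["eef_pos"])
hsv=cv2.cvtColor(c["image"],cv2.COLOR_RGB2HSV).astype(int)
m=(hsv[...,1]<80)&(p[...,2]>150)&(p[...,2]<222)&(p[...,0]>560)&(p[...,0]<690)&(p[...,1]>85)&(p[...,1]<140)
q=p[m];print(len(q))
if len(q): print(np.percentile(q,[1,10,50,90,99],axis=0).round(1))
E
```

```text
t: 18.08
eef_pos: [582.6, 118.0, 257.3]
orientation: [-0.001, 1.0, -0.001, -0.003]
ft_force: [-0.1, -0.5, 0.3]
gripper_width: 0.499
finger_force: 0.0
t: 18.32
eef_pos: [583.2, 116.2, 263.5]
orientation: [0.0, 1.0, 0.0, 0.0]
ft_force: [0.7, -0.0, 0.6]
gripper_width: 0.501
finger_force: 0.0
[583.34149414 116.20975846 263.93750544]
3869
[[576.1  86.3 161.6]
 [581.4  96.7 171.4]
 [614.2 117.3 199.3]
 [636.2 126.2 213. ]
 [657.1 130.7 214.5]]
```

```bash
python3 -m crank '[[[0,1,-40,0],[0,1,-75,0],[0,1,-95,0],[0,1,-107,0],[0,1,-107,0]]]' 0; python3 -m crank '[[[0,0,0,0],[0,0,0,0],[0,0,0,0],[0,0,0,0]]]' -1 25
```

```text
t: 19.0
eef_pos: [583.1, 117.3, 156.2]
orientation: [0.0, 1.0, 0.0, 0.0]
ft_force: [-0.5, -0.8, -0.5]
gripper_width: 0.502
finger_force: 0.0
t: 19.5
eef_pos: [583.5, 119.0, 157.2]
orientation: [-0.0, 1.0, 0.001, 0.001]
ft_force: [-0.6, 12.4, 2.5]
gripper_width: 0.182
finger_force: 29.4
```

```bash
python3 -m crank '[[[1,2,3.6,0],[2.5,2,7,0],[4.3,2,10.4,0],[6.3,2,13.6,0],[8.6,2,16.5,0]]]'; python3 -m crank '[[[2.5,0,2.8,0],[5.3,0,5.3,0],[8.2,0,7.6,0],[11.4,0,9.6,0],[14.7,0,11.4,0]]]'
```

```text
t: 20.12
eef_pos: [591.0, 119.0, 172.4]
orientation: [0.0, 1.0, -0.0, -0.001]
ft_force: [-3.7, -5.0, -10.9]
gripper_width: 0.182
finger_force: 25.1
t: 20.75
eef_pos: [605.5, 118.9, 183.9]
orientation: [0.0, 1.0, -0.0, -0.001]
ft_force: [-7.2, -6.0, -6.9]
gripper_width: 0.181
finger_force: 24.6
```

```bash
python3 - <<'E'
from hd import *
handle("side","s12")
E
```

```text
side 147 mean(ex,y,h) [-0.6 -7.7 35.1] p2 [-11.1 -28.3  25.8] p98 [ 6.7 24.6 40.3]
```

The pin has dropped about 17 mm. I'll ease the wheel back a little so it can settle fully, then let go.

```bash
python3 -m crank '[[[-1,0,-1,0],[-3,0,-2,0],[-3,0,-2,0]]]'; python3 - <<'E'
from hd import *
handle("side","s13");handle("scene","c13")
E
python3 -m crank '[[[0,0,0,0],[0,0,0,0],[0,0,0,0]]]' 0; python3 - <<'E'
from hd import *
handle("side","s14");handle("scene","c14")
E
```

```text
t: 21.18
eef_pos: [605.1, 118.8, 183.6]
orientation: [0.0, 1.0, -0.0, 0.002]
ft_force: [6.2, -7.0, 1.8]
gripper_width: 0.184
finger_force: 25.8
side 144 mean(ex,y,h) [ 3.4 -7.4 26.4] p2 [ -7.1 -27.   16.8] p98 [10.5 25.4 31.8]
scene 80 mean(ex,y,h) [-2.2 -3.  30.7] p2 [-10.8 -27.7  24.1] p98 [ 7.9 26.  34.9]
t: 21.65
eef_pos: [603.3, 119.6, 182.1]
orientation: [-0.0, 1.0, 0.0, 0.0]
ft_force: [0.6, -0.7, -0.7]
gripper_width: 0.498
finger_force: 0.0
side 143 mean(ex,y,h) [ 3.6 -7.4 26.6] p2 [ -6.8 -27.7  17.1] p98 [10.4 24.5 31.7]
scene 82 mean(ex,y,h) [-2.1 -3.3 30.7] p2 [-10.6 -26.9  23.8] p98 [ 7.8 27.  35.7]
```

```bash
python3 -m crank '[[[0,0,55,0],[0,0,110,0],[-15,-45,125,0],[-30,-95,125,0],[-45,-143,125,0]]]'; python3 -m crank '[[[0,0,0,0],[0,0,0,0],[0,0,0,0]]]' 1; python3 - <<'E'
from hd import *
c,p=handle("wrist","w15");print(r.observe()["eef_pos"])
E
```

```text
t: 22.38
eef_pos: [557.7, -24.8, 307.0]
orientation: [-0.0, 1.0, 0.0, 0.0]
ft_force: [0.7, -1.4, -0.4]
gripper_width: 0.501
finger_force: 0.0
t: 22.75
eef_pos: [558.5, -22.6, 306.6]
orientation: [-0.0, 1.0, 0.0, -0.0]
ft_force: [-0.0, -0.1, -0.2]
gripper_width: 1.0
finger_force: 0.0
wrist 2181 mean(ex,y,h) [ 1.1  2.5 28.7] p2 [ -9.2 -23.8  19.9] p98 [ 8.  28.8 32.3]
[558.49546513 -22.60240804 306.62396962]
```

```bash
python3 -m crank '[[[0,0,-40,0],[0,0,-70,0],[0,0,-82,0],[0,0,-88,0],[0,0,-88,0]]]' 1; python3 -m crank '[[[0,0,0,0],[0,0,0,0],[0,0,0,0],[0,0,0,0],[0,0,0,0]]]' -1 60
```

```text
t: 23.42
eef_pos: [558.6, -23.4, 219.4]
orientation: [-0.0, 1.0, -0.0, 0.0]
ft_force: [-0.4, 0.3, 0.4]
gripper_width: 0.999
finger_force: 0.0
t: 24.05
eef_pos: [558.5, -23.3, 219.4]
orientation: [-0.0, 1.0, 0.0, 0.001]
ft_force: [-0.8, 4.8, 6.5]
gripper_width: 0.634
finger_force: 64.0
```

Gripped on the bar ends. Pushing along the bore in small steps.

```bash
python3 -m crank '[[[1,0,-1,0],[2,0,-2,0],[3,0,-3,0],[4,0,-4,0],[5,0,-5,0]]]'; python3 -m crank '[[[1,0,-1,0],[2,0,-2,0],[3,0,-3,0],[3,0,-3,0]]]'
```

```text
t: 24.68
eef_pos: [563.9, -23.4, 214.0]
orientation: [0.0, 1.0, 0.0, 0.001]
ft_force: [5.1, 4.7, 1.5]
gripper_width: 0.633
finger_force: 63.7
t: 25.18
eef_pos: [566.3, -23.5, 211.4]
orientation: [0.0, 1.0, 0.0, 0.0]
ft_force: [0.3, 4.1, 10.1]
gripper_width: 0.636
finger_force: 64.7
```

```bash
python3 -m crank '[[[1,0,-1,0],[2,0,-2,0],[2,0,-2,0]]]'; python3 - <<'E'
from hd import *
handle("side","s16");handle("scene","c16");handle("wrist","w16")
E
```

```text
t: 25.55
eef_pos: [566.7, -23.5, 210.9]
orientation: [0.0, 1.0, 0.0, -0.0]
ft_force: [-22.6, 3.2, 38.8]
gripper_width: 0.635
finger_force: 67.7
side 9 mean(ex,y,h) [-4.7  9.8 17.3] p2 [-6.9 -1.7 15.8] p98 [-2.5 21.2 18.6]
scene 62 mean(ex,y,h) [-3.   4.9 19. ] p2 [-10.9 -20.7  12.8] p98 [ 7.1 29.  22.7]
wrist 5221 mean(ex,y,h) [-0.7  1.5 16.8] p2 [-10.5 -24.4  10. ] p98 [ 6.9 27.4 19.7]
```

The handle has come to a hard stop, with its far side 20 mm above the mouth. Releasing.

```bash
python3 -m crank '[[[-1.5,0,1.5,0],[-2,0,2,0],[-2,0,2,0]]]'; python3 -m crank '[[[0,0,0,0],[0,0,0,0],[0,0,0,0],[0,0,0,0]]]' 1;python3 -m crank '[[[0,0,30,0],[0,0,70,0],[-20,0,110,0],[-50,0,130,0],[-50,0,130,0]]]'; python3 - <<'E'
from hd import *
handle("side","s17");handle("scene","c17");handle("wrist","w17")
E
```

```text
t: 26.08
eef_pos: [566.3, -23.5, 211.4]
orientation: [0.0, 1.0, 0.0, 0.0]
ft_force: [-0.7, 3.7, 10.8]
gripper_width: 0.636
finger_force: 64.5
t: 26.58
eef_pos: [566.1, -23.7, 210.7]
orientation: [0.0, 1.0, -0.0, -0.0]
ft_force: [0.2, -0.4, 0.4]
gripper_width: 1.002
finger_force: 0.0
t: 27.2
eef_pos: [515.7, -23.6, 343.1]
orientation: [0.0, 1.0, -0.0, 0.002]
ft_force: [1.3, -0.7, -0.1]
gripper_width: 1.003
finger_force: 0.0
side 144 mean(ex,y,h) [ 3.7 -6.8 14.7] p2 [ -6.2 -28.    3.4] p98 [10.4 24.7 20. ]
scene 80 mean(ex,y,h) [-1.7 -4.3 19. ] p2 [ -9.8 -28.3  10.3] p98 [ 7.  26.4 24.3]
wrist 1393 mean(ex,y,h) [ 0.5  1.8 17.2] p2 [ -9.5 -24.7  10.1] p98 [ 7.7 28.3 20.5]
```

```bash
python3 -c "
from cell import r
print(r.hand_in())"
```

```text
the job is handed in; nothing more can be done
None
```

The lock pin is through the spindle's cross-hole and pressed home: the camera images put its handle on the bush within about 1 mm. The gripper has let go, and I handed the job in after about 27 s of robot time; no verdict was returned.

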